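# Shingle glaze test tiles along a sample tray

## Task

Lay the three glaze test tiles as an overlapping row straight along the middle of the wooden tray, glaze up: first the palest, flat with its glazed end close against the dark stop, then the middle blue, then the darkest. The glazed end of each next tile rests on the bare clay end of the one before, covering that bare end but not its coloured glaze, and its own bare end rests on the tray floor. Set them down gently and leave the jar, bottle, lid and dish where they stand.

Things in the scene. Friction and masses are not known exactly. Their poses are not given: they have to be found in the camera images.
- tile_pale_centre (a point): palest fired-clay test tile, 90 x 50 x 8 mm, 90 g: pale ice-blue glaze with dark blue strokes on 60 mm of the top, the other 30 mm bare buff clay with a dark hole. Point: tile's centre, half-way up; x along the 90 mm length towards the bare end (glaze ends at x = +15 mm), y across the 50 mm width, z out of the glazed face. Starts loose and flat on the board (z = 0), glaze up; pinch across the 50 mm from above
- tile_mid_centre (a point): middle fired-clay test tile, 90 x 50 x 8 mm, 90 g: mid-blue glaze with dark blue strokes on 60 mm of the top, the other 30 mm bare buff clay with a dark hole. Point: tile's centre, half-way up; x along the 90 mm length towards the bare end (glaze ends at x = +15 mm), y across the 50 mm width, z out of the glazed face. Starts loose and flat on the board (z = 0), glaze up; pinch across the 50 mm from above
- tile_dark_centre (a point): darkest fired-clay test tile, 90 x 50 x 8 mm, 90 g: navy glaze with light strokes on 60 mm of the top, the other 30 mm bare buff clay with a dark hole. Point: tile's centre, half-way up; x along the 90 mm length towards the bare end (glaze ends at x = +15 mm), y across the 50 mm width, z out of the glazed face. Starts loose and flat on the board (z = 0), glaze up; pinch across the 50 mm from above
- tray: wooden sample tray, 256 x 120 mm, fixed on the board. Origin: centre of its underside; x along its length, away from the dark stop bar, y across, z up. Its light floor is 8 mm above the origin, 110 mm wide between side lips 3 mm higher than it; the floor runs from x = -116 mm (face of the stop) to x = +128 mm (open end)
- tray_stop (a point): middle of the foot of the stop's inner face, at floor level; axes as the tray's. The stop is a dark wooden bar, 12 mm thick, across the tray's -x end, 14 mm higher than the floor
- jar: small blue paint jar with a white screw cap, 45 mm wide, 70 mm tall; loose, to be left alone. Origin: centre of its underside
- oil: brown glass oil bottle with a black cap, 52 mm wide, 89 mm tall; loose, to be left alone. Origin: centre of its underside
- lid: flat white porcelain palette lid with a spot of ochre, 108 mm wide, 11 mm high; loose, to be left alone. Origin: centre of its underside
- paint_dish: small off-white paint dish, 49 mm wide, 20 mm high; loose, to be left alone. Origin: centre of its underside

How it is judged:
By the outcome, as a careful person would: the job done as asked, in the order asked, and still so for the second after the job is handed in, with the robot touching nothing.
It also fails if it takes over 69 s, if anything falls off the work surface, if the arm or the gripper's body presses on something with over 40 N, if the wrist force passes 120 N, or if a joint passes its speed limit or range.

## Robot

A 7-joint arm with a two-finger parallel gripper is mounted at the origin on a cart in front of the work surface, level with it; the furniture and walls round the work are solid. World frame = base frame: x ahead of the robot, y to its left, z up, the work surface at z = 0. Lengths are in m, angles in rad, forces in N, time in s.
With the tool pointing down it reaches from about 0.425 to 0.875 m from the base axis. Payload 4.7 kg.
Tool frame: the origin (TCP) lies midway between the tips of the shut fingers; the grasp point (between the pads) lies tcp_to_grasp behind it (tcp_to_grasp is the distance from the TCP to the grasp point, in m); z points along the fingers, y is the line along which they close (so a half turn about z gives the same grasp; the last joint's range is limited). The gripper opens to 87 mm and grips with 3 to 60 N. Pads are 19 mm wide; open, the fingers measure 117 mm over their backs; the gripper's body (75 mm by 190 mm) begins 51 mm behind the grasp point.
Start: joints at [1.269, 0.321, -0.07, 1.45, 0.023, 1.371, -0.057], TCP at [0.202, -0.618, 0.223] pointing down, gripper open.
Joint ranges: [-2.86, 2.86], [-0.3, 2.09], [-1.38, 1.24], [0.06, 2.45], [-1.56, 4.7], [0.09, 2.05], [-2.69, 2.69]. Speed limits (rad/s): [2.57, 2.57, 3.14, 3.14, 3.14, 3.14, 3.14].

## Interface

Orientations are given as a unit quaternion [w, x, y, z].
In Python, from plant import read_state, read_camera, job_done, tcp_to_grasp gives the robot as it stands. The module is installed in compiled form; this text tells all that it offers.
- The arm moves only by the tool step_arm, never from a script. Its argument "rows" is one flat list of numbers, 7 for each row, row after row: the shift along the tool's x, y, z in mm, then the turn, a rotation vector about the tool's x, y, z in degrees, then the finger opening in mm, from 0 to 87. In form: [x, y, z, rx, ry, rz, gripper, x, y, z, rx, ry, rz, gripper, ...]. A call has 1 to 8 rows; each row shifts and turns the commanded pose from where the row before left it, along the tool's axes as they then stand; what a row does not reach is not made up. A row lasts 1/10 s, in which the tool goes at most 50 mm and 8.59 degrees, less where a joint would pass 70% of its speed; a pose out of reach is approached as far as the arm can. A call with a gripper value outside its range is refused whole. The fingers move at their own pace and stop on an object; "squeeze" is the grip in N (left out, the last holds). Time passes only in rows, so rows that do not move let the fingers close. It gives the time, the measured TCP pose, the force, the opening and the grip force at its end, in the units of the state.
- read_state(): the state, without advancing time (a new reading comes with each control period).
- read_camera(name): name is "scene" or "side" or "wrist"; returns a dict with "frame" (384x512x3 uint8, red, green, blue), "depth" (384x512 float32, m along the optical axis (not along the pixel's ray), 0 where there is no reading), "fx", "fy", "cx", "cy" (pixels), "pose" (4x4, takes a point from camera to world coordinates). Camera axes: x right, y down, z forward; pixel columns grow to the right and rows downward; lengths in m; the calibration is good to about 2 mm. The wrist camera is an equidistant fisheye: a pixel r from the principal point sees the ray r / f radians off the axis. A picture is of the moment at which its call begins.
- job_done(): hands the job in; it is judged then, once.
The state is a dict: "clock": time; "joint_positions": joint angles; "qd": joint speeds; "tau": joint torques, N m; "position": TCP position; "eef_rot": TCP orientation; "force": force on the tool from outside, world axes, zero at the start; "moment": the same for the moment, N m; "width": finger opening in m; "finger_force": force on a finger pad.
Only numpy, scipy, OpenCV 4.12 (cv2) and the standard library are available. Lean on these libraries where they do the work, as an engineer would, in place of code of your own. Each camera call takes 0.05 s, during which the arm holds its last target. There are 200 camera calls.

## Working session

There is one attempt and no reset: what is moved stays moved. The work goes in short steps, Python scripts to look and compute and a tool call to move; the robot and the scene stay as the last step left them, time stands still between calls to the robot, and variables do not carry over. Pictures are saved under pics/ and viewed, at most 12 in all, crops included, and the job is handed in when it is done.

Besides the shell and the picture viewer there is one more tool, called after "Call:" in YAML: its name, and indented under it one key for each argument. step_arm: Moves the arm, as the interface text tells. Its arguments: {"type":"object","properties":{"rows":{"type":"array"},"squeeze":{"type":"number"}},"required":["rows"]}

```bash
mkdir -p pics; python3 - <<'E'
from plant import *
import cv2,numpy as np,pickle
print(read_state(),tcp_to_grasp)
d={n:read_camera(n) for n in("scene","side","wrist")}
pickle.dump(d,open('c0.pkl','wb'))
for n in d: print(n,d[n]['fx'],d[n]['cx'],d[n]['cy'],np.round(d[n]['pose'],3).tolist())
im=np.vstack([np.hstack([d['scene']['frame'],d['side']['frame']])])
cv2.imwrite('pics/a.png',cv2.resize(im,(800,300))[:,:,::-1])
cv2.imwrite('pics/s.png',cv2.resize(d['scene']['frame'],(800,600))[:,:,::-1])
E
```

```text
{'clock': 0.0, 'joint_positions': array([ 1.26912506,  0.32183192, -0.07008737,  1.45172237,  0.02263278,
        1.37080771, -0.05688064]), 'qd': array([ 1.30174276e-03, -5.57764652e-04, -1.21379116e-03,  6.69290761e-05,
       -9.27470855e-04,  1.45364021e-03, -3.75766663e-04]), 'tau': array([ 3.51922199e-04, -4.91285491e+01, -4.03824449e-01, -3.12525880e+01,
       -6.40320126e-02,  4.37951123e-02,  1.70802819e-04]), 'position': array([ 0.20161879, -0.61732911,  0.22143199]), 'eef_rot': array([-9.66201031e-04,  9.87556729e-01,  1.57260054e-01, -2.21024725e-04]), 'force': array([ 0.10422464,  0.90614019, -0.77143667]), 'moment': array([ 0.00200204, -0.0239641 , -0.01068322]), 'finger_force': 0.0, 'width': 0.08693788239280986} 0.0187
scene 495.90811366211915 255.93421640557548 189.79001014375578 [[-0.792, -0.402, 0.459, -0.058], [-0.61, 0.536, -0.584, 0.785], [-0.011, -0.743, -0.67, 0.943], [0.0, 0.0, 0.0, 1.0]]
side 433.9079955076674 258.4563670568248 195.57054767853433 [[0.611, 0.53, -0.588, 1.194], [0.792, -0.42, 0.444, -0.481], [-0.011, -0.737, -0.676, 0.75], [0.0, 0.0, 0.0, 1.0]]
wrist 297.3186396354542 251.5816570009983 188.8755477203839 [[0.31, -0.905, -0.293, 0.281], [-0.951, -0.296, -0.093, -0.592], [-0.002, 0.307, -0.952, 0.384], [0.0, 0.0, 0.0, 1.0]]
```

View pics/s.png

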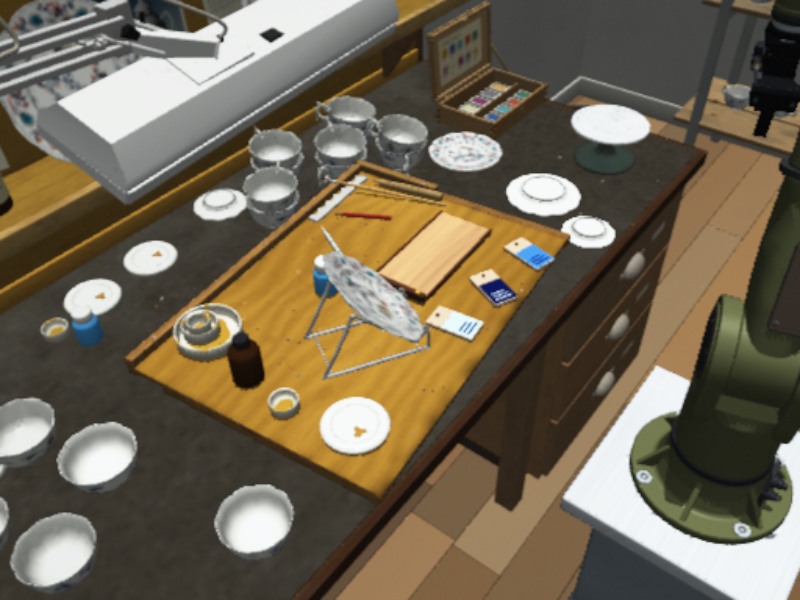

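View pics/a.png

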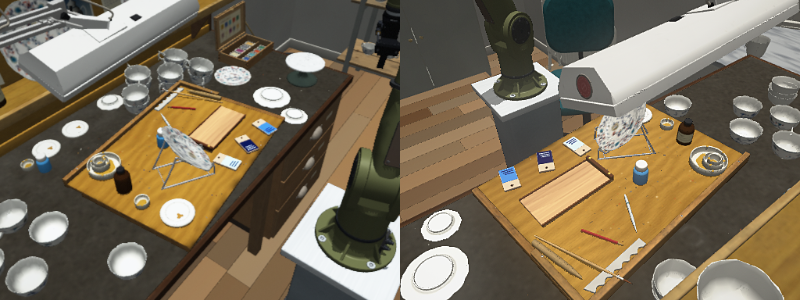

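The scene view shows the mid tile at (529,253), the dark tile at (494,287) and the pale tile at (455,322). The tray is centred at (437,255) with its stop at (405,285), beside a plate on a wire stand at (375,295). A lamp hangs to the upper left.

```bash
cat > h.py <<'E'
import numpy as np,cv2,pickle
def cast(c,uv,z):
    uv=np.atleast_2d(np.asarray(uv,float)); x=(uv[:,0]-c['cx'])/c['fx']; y=(uv[:,1]-c['cy'])/c['fy']
    if c.get('fish'):
        r=np.hypot(x,y)+1e-9; d=np.c_[x/r*np.sin(r),y/r*np.sin(r),np.cos(r)]
    else: d=np.c_[x,y,np.ones(len(x))]
    P=c['pose']; d=d@P[:3,:3].T; o=P[:3,3]
    return (o+d*((z-o[2])/d[:,2])[:,None])
def rect(c,mask,z):
    cs,_=cv2.findContours(mask,cv2.RETR_EXTERNAL,cv2.CHAIN_APPROX_NONE)
    k=max(cs,key=cv2.contourArea)
    w=cast(c,k[:,0],z)[:,:2]*1000
    return cv2.minAreaRect(w.astype(np.float32)),cv2.contourArea(k)
E
python3 - <<'E'
from h import *
d=pickle.load(open('c0.pkl','rb'))
out=[]
for n,(x0,y0,x1,y1) in {'scene':(190,100,380,230),'side':(80,160,330,340)}.items():
    c=d[n]; f=c['frame'][y0:y1,x0:x1]
    out.append(cv2.resize(f,(800,int(800*f.shape[0]/f.shape[1])),interpolation=cv2.INTER_CUBIC))
    cv2.imwrite(f'pics/z_{n}.png',out[-1][:,:,::-1])
c=d['scene']
for nm,p in dict(mid=(529,253),dark=(494,287),pale=(455,322)).items(): print(nm,cast(c,np.array(p)*.64,.008).round(3))
for p in [(440,213),(490,233),(425,296),(380,272)]: print(cast(c,np.array(p)*.64,.011).round(3))
# obstacles heights: depth points higher than 0.03 near tray
c=d['side'];v,u=np.mgrid[0:384,0:512]
for n in('scene','side'):
    c=d[n];z=c['depth'];P=np.stack([(u-c['cx'])/c['fx']*z,(v-c['cy'])/c['fy']*z,z],-1)@c['pose'][:3,:3].T+c['pose'][:3,3]
    for lo,hi in((.03,.3),(.3,.9)):
        m=(z>0)&(P[...,2]>lo)&(P[...,2]<hi)&(P[...,0]>.3)&(P[...,0]<.95)&(abs(P[...,1])<.45)
        Q=P[m]
        if len(Q): 
            H,xe,ye=np.histogram2d(Q[:,0],Q[:,1],bins=[np.arange(.3,1,.05),np.arange(-.45,.5,.05)])
            Z=np.zeros(H.shape)
            for q in Q:
                i,j=int((q[0]-.3)/.05),int((q[1]+.45)/.05)
                if i<13 and j<18:Z[i,j]=(max if lo<.1 else (lambda a,b:b if a==0 else min(a,b)))(Z[i,j],q[2])
            print(n,lo);print((Z*1000).astype(int))
E
```

```text
mid [[ 0.462 -0.277  0.008]]
dark [[ 0.462 -0.153  0.008]]
pale [[ 0.467 -0.035  0.008]]
[[ 0.672 -0.277  0.011]]
[[ 0.554 -0.282  0.011]]
[[ 0.547 -0.055  0.011]]
[[ 0.653 -0.059  0.011]]
scene 0.03
[[  0   0   0   0   0   0   0   0   0   0   0   0   0   0   0   0   0   0]
 [  0   0   0   0   0   0   0   0   0   0   0   0   0   0   0   0   0   0]
 [  0   0   0   0   0   0   0   0   0   0   0   0   0   0   0   0   0   0]
 [  0   0   0   0   0   0   0   0   0  55  89 134 142   0   0   0   0   0]
 [  0   0   0   0   0   0   0   0   0  61  98 158 168   0   0   0   0   0]
 [  0   0   0   0   0   0   0   0  61  86 125 178 177   0   0   0   0   0]
 [  0   0   0   0   0   0   0   0  66 123 160 175   0   0  70   0   0   0]
 [  0   0   0   0   0   0   0   0   0 125 139  36   0  68  92   0   0   0]
 [  0   0   0   0   0   0   0   0   0  75  51   0   0   0  30   0   0   0]
 [  0   0   0   0   0   0   0   0   0   0   0   0  31  39  37   0   0   0]
 [  0   0   0   0   0   0   0   0   0   0   0   0   0  39  37   0   0   0]
 [ 31   0   0   0   0   0   0   0   0   0   0   0   0   0   0   0   0   0]

[... 2332 characters left out ...]
  0   0   0   0   0   0]
 [  0   0   0   0   0   0   0   0   0   0   0   0   0   0   0   0   0   0]
 [  0   0   0   0   0   0   0   0   0   0   0   0   0   0   0   0   0   0]
 [  0   0   0   0   0   0   0   0   0   0   0   0   0   0   0   0   0   0]
 [  0   0   0   0   0   0   0   0   0   0   0   0   0   0   0   0   0   0]
 [  0   0   0   0 393 473 474 474 474 475 475 475 483   0   0   0   0   0]
 [  0   0   0   0 397 477 479 481 482 485 486 489 499 496   0   0   0   0]
 [  0   0   0   0 417 487 484 483 479 471 461 446 446 446 446 446 447   0]
 [  0   0   0   0 437 444 444 445 445 445 445 446   0   0   0   0   0   0]
 [  0   0   0   0   0   0   0   0   0   0   0   0   0   0   0   0   0   0]]
```

View pics/z_scene.png

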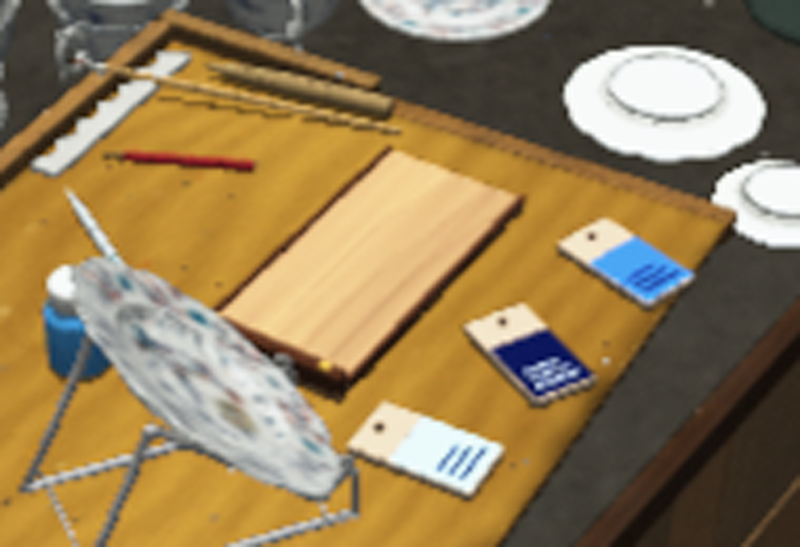

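View pics/z_side.png

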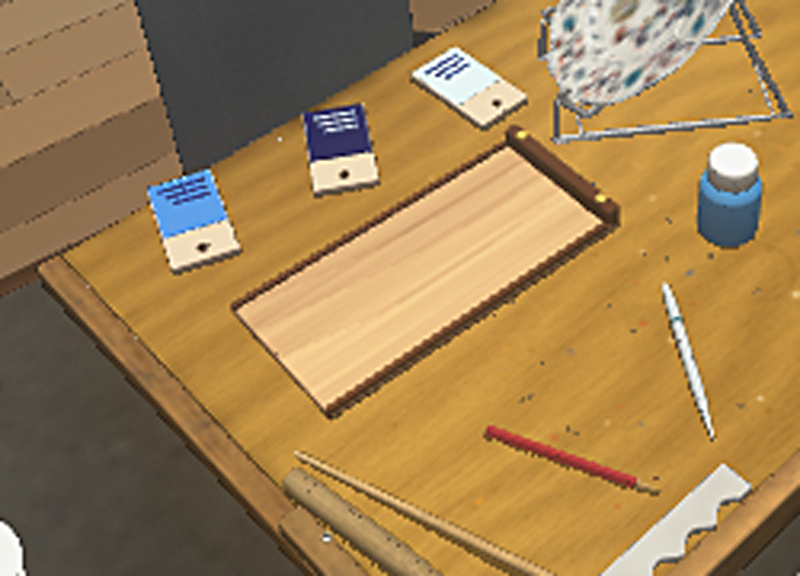

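The scene crop shows the glaze ends facing the robot and the bare ends facing the tray, with the stop at lower left near the plate's rim. The side crop shows the whole tray floor (corners (235,308), (330,405), (605,225), (515,150)) and all three tiles, with nothing covering them.

```bash
python3 - <<'E'
from h import *
d=pickle.load(open('c0.pkl','rb'))
for n,(x0,y0,s) in {'scene':(190,100,190/800),'side':(80,160,250/800)}.items():
    c=d[n]; hsv=cv2.cvtColor(c['frame'],cv2.COLOR_RGB2HSV)
    sm=lambda p:(int(x0+p[0]*s),int(y0+p[1]*s))
    S={'scene':dict(mid=(650,270),midb=(618,232),dark=(545,365),darkb=(520,318),pale=(435,450),paleb=(395,415),floor=(380,260),wood=(560,430)),
       'side':dict(mid=(190,215),midb=(180,250),dark=(340,152),darkb=(330,182),pale=(462,90),paleb=(477,105),floor=(430,260),wood=(420,400))}[n]
    print(n,{k:hsv[sm(p)[::-1]].tolist() for k,p in S.items()})
    H,Sa,V=[hsv[...,i].astype(int) for i in range(3)]
    gl=(H>85)&(H<135)|(Sa<60)&(V>150)
    buff=(H<30)&(Sa<105)&(V>180)
    for t in('mid','dark','pale'):
        m=((gl|buff)*255).astype(np.uint8)
        lab=cv2.connectedComponents(m)[1]; 
        a,b=sm(S[t]),sm(S[t+'b'])
        mm=(((lab==lab[a[::-1]])|(lab==lab[b[::-1]]))*255).astype(np.uint8)
        mm=cv2.morphologyEx(mm,cv2.MORPH_CLOSE,np.ones((3,3)))
        r,A=rect(c,mm,.008); 
        g=cast(c,np.argwhere((lab==lab[a[::-1]])&gl)[:,::-1],.008)[:,:2].mean(0)*1000
        print(t,r,A,'glaze',g.round(1), np.degrees(np.arctan2(*(np.array(r[0])-g)[::-1])).round(1))
    fl=((Sa<145)&(V>150)&(H<30)&(Sa>60))
    m=cv2.morphologyEx((fl*255).astype(np.uint8),cv2.MORPH_OPEN,np.ones((3,3)));lab=cv2.connectedComponents(m)[1];q=sm(S['floor'])[::-1]
    print('floor',rect(c,((lab==lab[q])*255).astype(np.uint8),.008))
    cs=cv2.findContours(((lab==lab[q])*255).astype(np.uint8),0,1)[0][0]
    h=cv2.approxPolyDP(cv2.convexHull(cs),4,True)[:,0]
    print(h.tolist(),(cast(c,h,.008)[:,:2]*1000).round(1).tolist())
E
```

```text
scene {'mid': [106, 185, 236], 'midb': [21, 40, 243], 'dark': [109, 59, 219], 'darkb': [20, 41, 243], 'pale': [92, 16, 251], 'paleb': [20, 41, 243], 'floor': [18, 105, 238], 'wood': [18, 189, 146]}
mid ((464.1411437988281, -278.82879638671875), (52.139503479003906, 90.69219207763672), 77.05528259277344) 290.5 glaze [ 461.3 -277.5] -24.9
dark ((466.63568115234375, -153.90447998046875), (48.137393951416016, 88.98716735839844), 65.54398345947266) 305.5 glaze [ 464.8 -153.1] -23.4
pale ((469.2643127441406, -35.476226806640625), (89.62193298339844, 51.43009567260742), 6.779531478881836) 393.0 glaze [466.3 -34.6] -16.7
floor (((612.2317504882812, -175.51141357421875), (110.7298355102539, 232.71722412109375), 3.7855639457702637), 1710.0)
[[311, 146], [274, 187], [243, 175], [282, 136]] [[571.0, -293.7], [550.1, -69.4], [653.2, -57.7], [674.0, -282.8]]
side {'mid': [106, 150, 233], 'midb': [19, 55, 240], 'dark': [123, 126, 95], 'darkb': [20, 56, 241], 'pale': [88, 14, 245], 'paleb': [20, 55, 240], 'floor': [17, 109, 237], 'wood': [18, 171, 189]}
mid ((462.3019104003906, -280.1768493652344), (48.33106994628906, 89.8916015625), 77.25370788574219) 531.0 glaze [ 460.7 -280.2] -0.1
dark ((464.16925048828125, -156.23818969726562), (48.471012115478516, 88.56462860107422), 66.50218200683594) 439.5 glaze [ 463.9 -156. ] -36.2
pale ((467.02520751953125, -36.523223876953125), (89.53564453125, 48.899627685546875), 7.066401958465576) 391.0 glaze [465.6 -36.6] 1.6
floor (((608.0211791992188, -171.5901641845703), (108.26701354980469, 244.0330810546875), 3.891693353652954), 3807.5)
[[266, 228], [182, 286], [155, 259], [236, 207]] [[648.3, -47.6], [669.4, -285.8], [570.6, -296.2], [547.2, -61.7]]
```

```bash
python3 - <<'E'
from h import *
d=pickle.load(open('c0.pkl','rb'))
v,u=np.mgrid[0:384,0:512]
Q=[]
for n in('scene','side'):
    c=d[n];z=c['depth'];P=np.stack([(u-c['cx'])/c['fx']*z,(v-c['cy'])/c['fy']*z,z],-1)@c['pose'][:3,:3].T+c['pose'][:3,3]
    m=(z>0)&(P[...,2]>.025)&(P[...,2]<.3)&(P[...,0]>.3)&(P[...,0]<.8)&(abs(P[...,1])<.2)
    Q.append(P[m])
Q=np.vstack(Q)*1000
Z=np.zeros((18,12),int)
for x,y,z in Q:
    i,j=int((x-400)//20),int((y+60)//15)
    if 0<=i<18 and 0<=j<12: Z[i,j]=max(Z[i,j],z)
print('cols y',list(range(-60,120,15)))
for i,r in enumerate(Z): print(400+20*i,r)
E
```

```text
cols y [-60, -45, -30, -15, 0, 15, 30, 45, 60, 75, 90, 105]
400 [0 0 0 0 0 0 0 0 0 0 0 0]
420 [0 0 0 0 0 0 0 0 0 0 0 0]
440 [ 0  0  0  0  0  0  0  0  0 70  0  0]
460 [  0   0   0   0   0   0  55  60  69  76  88 100]
480 [  0   0   0   0   0  41  54  61  72  82  91 105]
500 [  0   0   0   0  39  47  57  64  72  83  91 105]
520 [  0   0   0   0  46  53  59  70  79  91 106 110]
540 [  0  26  39  49  54  62  64  77  89 101 110 126]
560 [ 25  26  47  56  63  70  75  85  97 108 124 142]
580 [ 26  26   0  64  74  84  87  95 108 118 139 162]
600 [  0  25   0  75  85  93 104 119 129 142 161 169]
620 [ 25  25   0   0  93 108 118 131 142 156 165 170]
640 [ 25   0   0   0   0 115 123 137 146 154   0  63]
660 [0 0 0 0 0 0 0 0 0 0 0 0]
680 [ 0  0  0  0 71 73 71 55  0  0  0  0]
700 [ 0  0  0  0 71 75 75 73  0  0  0  0]
720 [ 0  0  0  0 48 73 72 51  0  0  0  0]
740 [0 0 0 0 0 0 0 0 0 0 0 0]
```

Call:
step_arm:
  rows: [0,0,0,0,0,-8.5,87,0,0,0,0,0,-8.5,87,0,0,0,0,0,-8.5,87,0,0,0,0,0,-8.5,87,0,0,0,0,0,-8.5,87,0,0,0,0,0,-8.5,87,0,0,0,0,0,-8.5,87,0,0,0,0,0,-8.5,87]

```text
clock: 0.95
position: [0.2017, -0.6177, 0.2221]
eef_rot: [-0.0, 0.729, 0.685, 0.0]
force: [-0.0, 1.3, -0.2]
width: 0.0868
finger_force: 0.0
```

```bash
cat >> h.py <<'E'
from scipy.spatial.transform import Rotation as Ro, Slerp
def tool(yaw,tilt=0): # tilt + about tool y
    return Ro.from_euler('z',yaw,degrees=True)*Ro.from_euler('x',180,degrees=True)*Ro.from_euler('y',tilt,degrees=True)
def plan(p,R,segs):
    """segs: list of (target mm, R, nrows, grip); prints rows"""
    p=np.array(p,float); out=[]
    for t,Rt,n,g in segs:
        t=np.array(t,float); p0=p.copy(); R0=R
        rv=(R0.inv()*Rt).as_rotvec(degrees=True)
        for i in range(n):
            tg=p0+(t-p0)*(i+1)/n
            s=np.round(R.inv().apply(tg-p)*2)/2; dr=np.round((R.inv()*R0*Ro.from_rotvec(rv*(i+1)/n,degrees=True)).as_rotvec(degrees=True),1)
            assert np.linalg.norm(s)<=50 and np.linalg.norm(dr)<8.6,(s,dr)
            out.append([*s,*dr,g]); p=p+R.apply(s); R=R*Ro.from_rotvec(dr,degrees=True)
    for i in range(0,len(out),8): print([float(f'{v:g}')+0 if v%1 else int(v) for r in out[i:i+8] for v in r])
    print('end',p.round(1))
def cur(s):
    w,x,y,z=s['eef_rot']; return s['position']*1000,Ro.from_quat([x,y,z,w])
def yawtilt(R):
    X=R.as_matrix()[:,0]; return np.degrees(np.arctan2(X[1],X[0])),np.degrees(np.arcsin(X[2]))
E
python3 - <<'E'
from h import *; from plant import *
p,R=cur(read_state()); print(yawtilt(R))
plan(p,R,[((500,-130,240),tool(187),15,87)])
E
```

```text
(np.float64(86.44455278296142), np.float64(0.037029510504771886))
[33.5, 18, -1, 0, 0, -6.7, 87, 31.5, 21.5, -1.5, 0, 0, -6.7, 87, 28.5, 25, -1, 0, 0, -6.7, 87, 25.5, 28.5, -1, 0, 0, -6.7, 87, 22, 31, -1.5, 0, 0, -6.7, 87, 18.5, 33.5, -1, 0, 0, -6.7, 87, 14, 35.5, -1, 0, 0, -6.7, 87, 10, 36.5, -1.5, 0, 0, -6.7, 87]
[6, 38, -1, 0, 0, -6.7, 87, 1, 38, -1.5, 0, 0, -6.7, 87, -3.5, 38, -1, 0, 0, -6.7, 87, -7.5, 37.5, -1, 0, 0, -6.7, 87, -12, 36, -1.5, 0, 0, -6.7, 87, -16, 34.5, -1, 0, 0, -6.8, 87, -20, 32.5, -1, 0, 0, -6.7, 87]
end [ 499.9 -130.   239.8]
```

Call:
step_arm:
  rows: [33.5,18,-1,0,0,-6.7,87,31.5,21.5,-1.5,0,0,-6.7,87,28.5,25,-1,0,0,-6.7,87,25.5,28.5,-1,0,0,-6.7,87,22,31,-1.5,0,0,-6.7,87,18.5,33.5,-1,0,0,-6.7,87,14,35.5,-1,0,0,-6.7,87,10,36.5,-1.5,0,0,-6.7,87]

```text
clock: 1.75
position: [0.3629, -0.3575, 0.2319]
eef_rot: [-0.0, 0.342, 0.94, -0.0]
force: [0.9, -1.1, -0.3]
width: 0.0868
finger_force: 0.0
```

Call:
step_arm:
  rows: [6,38,-1,0,0,-6.7,87,1,38,-1.5,0,0,-6.7,87,-3.5,38,-1,0,0,-6.7,87,-7.5,37.5,-1,0,0,-6.7,87,-12,36,-1.5,0,0,-6.7,87,-16,34.5,-1,0,0,-6.8,87,-20,32.5,-1,0,0,-6.7,87,0,0,0,0,0,0,87]

```text
clock: 2.55
position: [0.5054, -0.1254, 0.2404]
eef_rot: [0.001, -0.064, 0.998, 0.001]
force: [0.1, 0.5, -0.5]
width: 0.0868
finger_force: 0.0
```

```bash
python3 - <<'E'
from h import *; from plant import *
s=read_state();p,R=cur(s);print(p,yawtilt(R),s['joint_positions'].round(2))
c=read_camera('wrist');c['fish']=1;pickle.dump(c,open('w1.pkl','wb'))
cv2.imwrite('pics/w1.png',cv2.resize(c['frame'],(800,600))[:,:,::-1])
print(c['pose'].round(3).tolist())
E
```

```text
[ 505.3504364  -125.42542845  240.43247863] (np.float64(-172.63632088412518), np.float64(-0.1345695544482371)) [ 0.94  0.08 -0.77  1.72  0.06  1.36  1.85]
[[-0.127, 0.944, 0.303, 0.42], [0.992, 0.12, 0.042, -0.138], [0.003, 0.306, -0.952, 0.402], [0.0, 0.0, 0.0, 1.0]]
```

View pics/w1.png

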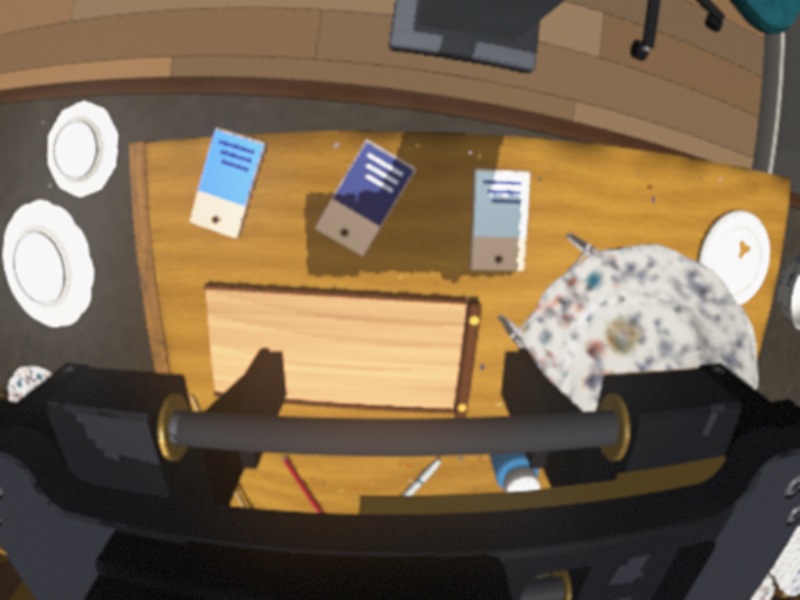

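The wrist view shows the pale tile with corners (475,170), (530,171), (524,270), (471,269). The tray corners are about (208,287), (478,302), (466,410), (215,400), with the stop bar at x≈470. The gripper shadows the tiles.

```bash
python3 - <<'E'
from h import *; from plant import *
c=pickle.load(open('w1.pkl','rb'));p,R=cur(read_state());print(p)
def q(pts,z):
    return (cast(c,np.array(pts)*.64,z)[:,:2]*1000)
for n,pts in dict(pale=[(475,170),(530,171),(524,270),(471,269)],dark=[(368,141),(414,166),(365,255),(317,230)],mid=[(216,128),(265,144),(237,237),(191,223)]).items():
    w=q(pts,.008); a=(w[2]+w[3]-w[0]-w[1])/2; print(n,w.mean(0).round(1),np.linalg.norm(a).round(1),np.degrees(np.arctan2(a[1],a[0])).round(1))
f=q([(208,289),(469,302),(457,407),(217,398)],.008); print(f.round(1))
# floor mask
hsv=cv2.cvtColor(c['frame'],cv2.COLOR_RGB2HSV);H,S,V=[hsv[...,i].astype(int) for i in range(3)]
m=((S<140)&(V>170)&(H<30)).astype(np.uint8)*255
m[:int(280*.64)]=0;m[int(412*.64):]=0;m[:,:int(200*.64)]=0;m[:,int(480*.64):]=0
# edge lines: top edge rows for columns; right edge cols for rows
cols=np.arange(int(215*.64),int(455*.64),3); top=[(x,np.argmax(m[:,x]>0)-.5) for x in cols]
rows=np.arange(int(310*.64),int(395*.64)); rt=[(np.nonzero(m[y])[0].max()+.5,y) for y in rows]
bot=[(x,np.nonzero(m[:,x])[0].max()+.5) for x in np.arange(int(295*.64),int(440*.64),3)]
for n,e in(('top',top),('bot',bot),('stop',rt)):
    w=(cast(c,e,.008)[:,:2]*1000).astype(np.float32); l=cv2.fitLine(w,cv2.DIST_HUBER,0,.01,.01).ravel()
    print(n,l[2:].round(1),np.degrees(np.arctan2(l[1],l[0])).round(1),w[[0,-1]].round(1).tolist())
E
```

```text
[ 503.95818956 -128.79055524  240.0426034 ]
pale [466.5 -36.1] 88.0 7.1
dark [ 463.4 -154.6] 87.9 -22.3
mid [ 462.3 -279.1] 87.7 -12.6
[[ 561.8 -293.1]
 [ 543.7  -51.5]
 [ 653.7  -42.5]
 [ 679.3 -286.2]]
top [ 550.9 -139.4] -86.3 [[560.4000244140625, -286.8999938964844], [545.7999877929688, -65.80000305175781]]
bot [ 661.3 -134.5] -86.2 [[666.2000122070312, -204.5], [656.0999755859375, -65.0]]
stop [592.9 -50.6] 4.0 [[551.0999755859375, -54.0], [637.0, -47.20000076293945]]
```

```bash
python3 - <<'E'
from h import *; from plant import *
p,R=cur(read_state()); print(p)
plan(p,R,[((452,-38,110),tool(187),5,87),((452,-38,110),tool(187),1,87),((452,-38,45),tool(187),2,87)])
E
```

```text
[ 503.95818956 -128.79055524  240.0426034 ]
[8, 19.5, 26, 0, 0, 0, 87, 8, 19, 26, 0, 0, 0, 87, 8.5, 19.5, 26, 0, 0, 0, 87, 8, 19, 26, 0, 0, 0, 87, 8, 19.5, 26, 0.1, 0, 0, 87, 0, 0, 0, 0, 0, 0, 87, 0, 0, 32.5, 0, 0, 0, 87, 0, 0, 32.5, 0, 0, 0, 87]
end [452.  -37.9  45.1]
```

Call:
step_arm:
  rows: [8,19.5,26,0,0,0,87,8,19,26,0,0,0,87,8.5,19.5,26,0,0,0,87,8,19,26,0,0,0,87,8,19.5,26,0,0,0,87,0,0,16,0,0,0,87,0,0,32,0,0,0,87,0,0,16,0,0,0,87]

```text
clock: 3.4
position: [0.4495, -0.0423, 0.0439]
eef_rot: [-0.002, -0.057, 0.998, -0.0]
force: [-0.3, -0.7, -0.4]
width: 0.0869
finger_force: 0.0
```

Call:
step_arm:
  rows: [0,0,0,0,0,0,87,0,0,0,0,0,0,87]

```text
clock: 3.6
position: [0.4514, -0.0417, 0.0462]
eef_rot: [-0.0, -0.058, 0.998, -0.0]
force: [0.9, 0.7, -0.1]
width: 0.0871
finger_force: 0.0
```

```bash
python3 - <<'E'
from h import *; from plant import *
p,R=cur(read_state()); print(p,yawtilt(R))
c=read_camera('wrist');c['fish']=1;pickle.dump(c,open('w2.pkl','wb'))
cv2.imwrite('pics/w2.png',c['frame'][:,:,::-1])
print(cur(read_state())[0])
E
```

```text
[451.3762917  -41.73309344  46.20810009] (np.float64(-173.4029222993892), np.float64(0.026064872563280692))
[452.08151804 -41.65967103  46.81417458]
```

View pics/w2.png

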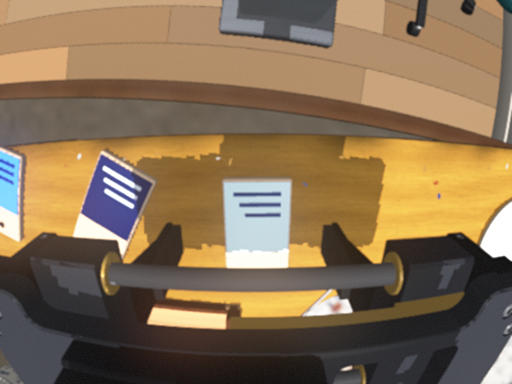

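The tile lies at (257,225), centred between the fingers. Next I descend and grip.

Call:
step_arm:
  rows: [0,3,20,0,0,0,87,0,0,15,0,0,0,87,0,0,8,0,0,0,87,0,0,0,0,0,0,87,0,0,0,0,0,0,45,0,0,0,0,0,0,45,0,0,0,0,0,0,45,0,0,0,0,0,0,45]
  squeeze: 20

```text
clock: 4.45
position: [0.4516, -0.0381, 0.0035]
eef_rot: [0.0, -0.058, 0.998, -0.0]
force: [-0.1, -0.2, 0.3]
width: 0.0627
finger_force: 0.0
```

Call:
step_arm:
  rows: [0,0,0,0,0,0,45,0,0,0,0,0,0,45]

```text
clock: 4.65
position: [0.4512, -0.038, 0.0032]
eef_rot: [0.0, -0.058, 0.998, -0.0]
force: [-0.1, -0.6, 1.3]
width: 0.0495
finger_force: 20.0
```

```bash
python3 - <<'E'
from h import *; from plant import *
p,R=cur(read_state()); print(p)
plan(p,R,[((451,-42,90),tool(187),3,45),((603,-110,90),tool(94),13,45),((603,-110,50),tool(94),2,45),((603,-95,25),tool(94),2,45)])
E
```

```text
[451.24721081 -37.9696311    3.15584277]
[0, -1.5, -29, 0, 0, -0.1, 45, 0.5, -1, -29, 0, 0, -0.1, 45, 0, -1.5, -29, 0, 0, -0.1, 45, -11, -6.5, 0, 0, 0, 7.2, 45, -11.5, -5.5, 0, 0, 0, 7.1, 45, -12.5, -3.5, 0, 0, 0, 7.2, 45, -12.5, -2, 0, 0, 0, 7.1, 45, -13, -0.5, 0, 0, 0, 7.2, 45]
[-12.5, 1, 0, 0, 0, 7.1, 45, -12.5, 2.5, 0, 0, 0, 7.2, 45, -12, 4, 0, 0, 0, 7.1, 45, -11.5, 6, 0, 0, 0, 7.2, 45, -11, 7, 0, 0, 0, 7.1, 45, -9.5, 8, 0, 0, 0, 7.2, 45, -9, 9.5, 0, 0, 0, 7.1, 45, -7, 10.5, 0, 0, 0, 7.2, 45]
[0, 0, 20, 0, 0, 0, 45, 0, 0, 20, 0, 0, 0, 45, 7.5, 0.5, 12.5, 0, 0, 0, 45, 7, 0.5, 12.5, 0, 0, 0, 45]
end [603.  -95.2  25.2]
```

Call:
step_arm:
  rows: [0,-1.5,-29,0,0,0,45,0.5,-1,-29,0,0,-0.1,45,0,-1.5,-29,0,0,-0.1,45,-11,-6.5,0,0,0,7.2,45,-11.5,-5.5,0,0,0,7.1,45,-12.5,-3.5,0,0,0,7.2,45,-12.5,-2,0,0,0,7.1,45,-13,-0.5,0,0,0,7.2,45]

```text
clock: 5.45
position: [0.5099, -0.0683, 0.0897]
eef_rot: [-0.0, 0.252, 0.968, -0.0]
force: [-0.8, 1.0, -0.8]
width: 0.0499
finger_force: 20.0
```

Call:
step_arm:
  rows: [-12.5,1,0,0,0,7.1,45,-12.5,2.5,0,0,0,7.2,45,-12,4,0,0,0,7.1,45,-11.5,6,0,0,0,7.2,45,-11,7,0,0,0,7.1,45,-9.5,8,0,0,0,7.2,45,-9,9.5,0,0,0,7.1,45,-7,10.5,0,0,0,7.2,45]

```text
clock: 6.25
position: [0.603, -0.1103, 0.0895]
eef_rot: [-0.0, 0.685, 0.729, -0.0]
force: [-0.2, -0.3, -0.6]
width: 0.0495
finger_force: 20.0
```

Call:
step_arm:
  rows: [0,0,20,0,0,0,45,0,0,20,0,0,0,45,7.5,0.5,12.5,0,0,0,45,7,0.5,12.5,0,0,0,45,0,0,0,0,0,0,45,0,0,0,0,0,0,45,0,0,0,0,0,0,45]

```text
clock: 6.95
position: [0.6036, -0.0957, 0.026]
eef_rot: [0.001, 0.683, 0.731, 0.0]
force: [0.8, -0.7, -0.4]
width: 0.0494
finger_force: 20.0
```

```bash
python3 - <<'E'
from h import *; from plant import *
p,R=cur(read_state()); print(p,yawtilt(R),read_state()['joint_positions'].round(2))
c=read_camera('wrist');c['fish']=1;pickle.dump(c,open('w3.pkl','wb'))
s=read_camera('side');pickle.dump(s,open('s3.pkl','wb'))
f=s['frame'][180:330,120:320]
im=np.vstack([cv2.resize(c['frame'][130:280,156:356],(600,300)),cv2.resize(f,(600,300))])
cv2.imwrite('pics/w3.png',im[:,:,::-1])
print(cur(read_state())[0])
E
```

```text
[603.63341776 -95.65415233  26.0122747 ] (np.float64(93.8969367472459), np.float64(-0.04313647180081591)) [ 0.56  0.46 -0.55  1.74  0.28  1.01 -0.02]
[603.52243866 -95.95272457  26.00120452]
```

View pics/w3.png

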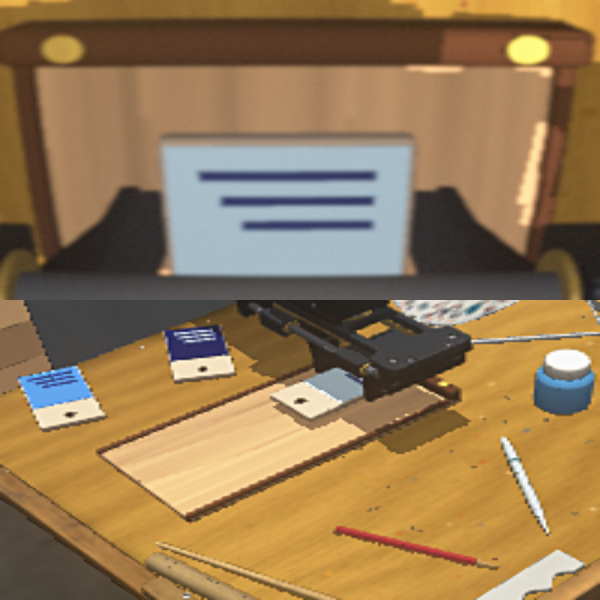

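The wrist view shows the held tile square to the tray. Its glazed top edge runs from (163,145) to (412,145), and the foot of the stop runs from (37,66) to (553,66). The side view agrees.

```bash
python3 - <<'E'
from h import *
c=pickle.load(open('w3.pkl','rb'))
q=lambda pts,z:(cast(c,np.array(pts)*[1/3,1/2]+[156,130],z)[:,:2]*1000).round(1)
print('tile top edge',q([(163,145),(412,145)],.031),'bottom edge',q([(165,133),(410,133)],.023))
print('stop',q([(37,66),(553,66)],.008),'floor sides',q([(40,110),(550,110)],.011))
E
```

```text
tile top edge [[577.3 -72.2]
 [624.3 -69. ]] bottom edge [[576.7 -71.4]
 [624.9 -68.2]]
stop [[546.6 -56.2]
 [656.  -48.8]] floor sides [[547.9 -69.9]
 [656.5 -62.6]]
```

Call:
step_arm:
  rows: [5,1,5,0,0,0,45,5,0,5,0,0,0,45,2,0,3.5,0,0,0,45,1.5,0,0,0,0,0,45,0,0,0,0,0,0,45,0,0,0,0,0,0,45]

```text
clock: 7.65
position: [0.6028, -0.0818, 0.0113]
eef_rot: [-0.0, 0.683, 0.731, -0.0]
force: [0.5, -0.7, 0.2]
width: 0.0495
finger_force: 20.0
```

Call:
step_arm:
  rows: [1,0,0.5,0,0,0,45,0,0,0,0,0,0,45]

```text
clock: 7.85
position: [0.6029, -0.0814, 0.0112]
eef_rot: [0.0, 0.683, 0.731, -0.0]
force: [0.7, -1.3, 1.5]
width: 0.0495
finger_force: 20.0
```

Call:
step_arm:
  rows: [1,0,0,0,0,0,45,0,0,0,0,0,0,45]

```text
clock: 8.05
position: [0.603, -0.0799, 0.0112]
eef_rot: [0.0, 0.683, 0.731, 0.0]
force: [0.0, -1.1, 0.8]
width: 0.0491
finger_force: 20.0
```

```bash
python3 - <<'E'
from h import *; from plant import *
for i in range(2):
    c=read_camera('wrist')
    s=read_state();print(s['position'].round(4),s['force'].round(1))
c['fish']=1;pickle.dump(c,open('w4.pkl','wb'))
cv2.imwrite('pics/w4.png',cv2.resize(c['frame'][130:250,156:356],(800,480),interpolation=cv2.INTER_CUBIC)[:,:,::-1])
E
```

```text
[ 0.6029 -0.0799  0.0112] [0.2 0.2 2.1]
[ 0.603  -0.0799  0.0112] [-0.4 -1.3  2. ]
```

View pics/w4.png

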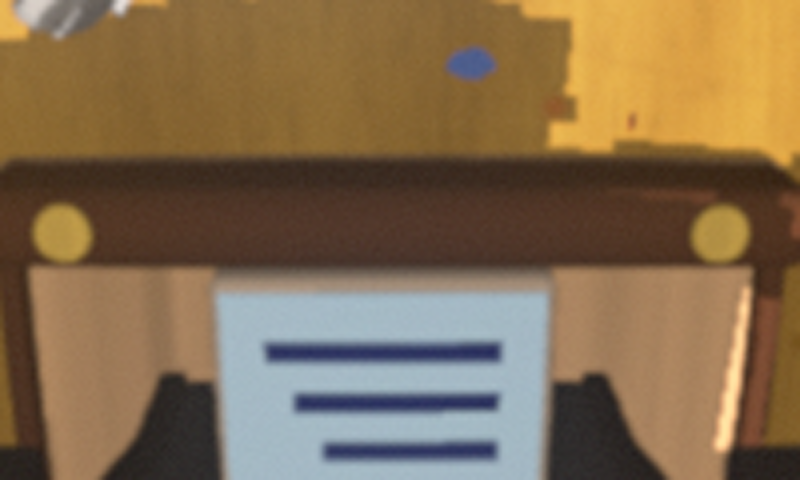

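```bash
python3 - <<'E'
from h import *
c=pickle.load(open('w4.pkl','rb'))
q=lambda pts,z:(cast(c,np.array(pts)/4+[156,130],z)[:,:2]*1000).round(1)
print('tile',q([(216,292),(550,292)],.016),'stop',q([(30,266),(752,266)],.022),'lips/floor',q([(30,268),(750,268)],.0105))
E
```

```text
tile [[576.5 -56.9]
 [623.8 -53.7]] stop [[550.8 -52.7]
 [651.  -45.9]] lips/floor [[547.4 -57.3]
 [654.9 -50. ]]
```

Call:
step_arm:
  rows: [2,0.5,0,0,0,0,45,1.5,0.5,0,0,0,0,45,0,0,0,0,0,0,45]

```text
clock: 8.45
position: [0.6034, -0.0773, 0.0111]
eef_rot: [0.0, 0.683, 0.731, -0.001]
force: [-1.6, -3.1, 3.3]
width: 0.0498
finger_force: 20.0
```

Call:
step_arm:
  rows: [1,0,0,0,0,0,45,0,0,0,0,0,0,45]

```text
clock: 8.65
position: [0.6034, -0.0772, 0.0112]
eef_rot: [0.001, 0.683, 0.73, -0.001]
force: [-1.1, -4.2, 2.3]
width: 0.0495
finger_force: 20.0
```

Call:
step_arm:
  rows: [1,0,0,0,0,0,45,0,0,0,0,0,0,45]

```text
clock: 8.85
position: [0.6034, -0.0772, 0.0112]
eef_rot: [0.001, 0.683, 0.73, -0.001]
force: [-0.3, -6.2, 2.6]
width: 0.0495
finger_force: 20.0
```

Call:
step_arm:
  rows: [-2,0,-0.5,0,0,0,45,0,0,0,0,0,0,52,0,0,0,0,0,0,62,0,0,0,0,0,0,70,0,0,0,0,0,0,70,0,0,-10,0,0,0,70,-2,0,-30,0,0,0,70,-10,0,-40,0,0,0,70]

```text
clock: 9.65
position: [0.6028, -0.0863, 0.0913]
eef_rot: [-0.002, 0.682, 0.732, -0.0]
force: [1.3, 0.2, -0.3]
width: 0.0701
finger_force: 0.0
```

```bash
python3 - <<'E'
from h import *; from plant import *
p,R=cur(read_state());print(p,yawtilt(R))
# pick mid: centre (462.5,-279.5) yaw -12.8 ; grasp at tile centre
plan(p,R,[((520,-190,110),tool(120),4,87),((463,-279,90),tool(167.2),7,87),((463,-279,45),tool(167.2),2,87)])
E
```

```text
[602.84741419 -86.34834013  91.25313517] (np.float64(94.04859302745334), np.float64(0.13367687143349694))
[-24.5, -22.5, -4.5, 0, 0, -6.5, 87, -21.5, -25, -5, -0.1, -0.1, -6.5, 87, -18.5, -27.5, -4.5, 0, 0, -6.5, 87, -15.5, -29.5, -4.5, -0.1, -0.1, -6.5, 87, -7, -13.5, 3, 0, 0, -6.7, 87, -5.5, -14, 2.5, 0, 0, -6.8, 87, -3.5, -14.5, 3, 0, 0, -6.7, 87, -2, -15, 3, 0, 0, -6.7, 87]
[0, -15, 2.5, 0, 0, -6.8, 87, 1.5, -15, 3, 0, 0, -6.7, 87, 3.5, -15, 3, 0, 0, -6.8, 87, 0, 0, 22.5, 0, 0, 0, 87, 0, 0, 22.5, 0, 0, 0, 87]
end [ 463.1 -279.1   44.8]
```

Call:
step_arm:
  rows: [-24.5,-22.5,-4.5,0,0,-6.5,87,-21.5,-25,-5,0,0,-6.5,87,-18.5,-27.5,-4.5,0,0,-6.5,87,-15.5,-29.5,-4.5,0,0,-6.5,87,-7,-13.5,3,0,0,-6.7,87,-5.5,-14,2.5,0,0,-6.8,87,-3.5,-14.5,3,0,0,-6.7,87,-2,-15,3,0,0,-6.7,87]

```text
clock: 10.45
position: [0.4885, -0.2428, 0.0994]
eef_rot: [0.0, 0.283, 0.959, -0.0]
force: [0.7, -0.4, -0.1]
width: 0.0872
finger_force: 0.0
```

Call:
step_arm:
  rows: [0,-15,2.5,0,0,-6.8,87,1.5,-15,3,0,0,-6.7,87,3.5,-15,3,0,0,-6.8,87,0,0,22.5,0,0,0,87,0,0,22.5,0,0,0,87,0,0,0,0,0,0,87,0,0,0,0,0,0,87]

```text
clock: 11.15
position: [0.4643, -0.2804, 0.0457]
eef_rot: [0.0, 0.112, 0.994, 0.0]
force: [0.3, 0.4, 0.3]
width: 0.0871
finger_force: 0.0
```

```bash
cat >> h.py <<'E'
def front(c,R,lo,hi,z,dx=0):
    "glaze mask (blue hue band) in wrist view: glaze end edge centre, mm, and minAreaRect of it at height z"
    hsv=cv2.cvtColor(c['frame'],cv2.COLOR_RGB2HSV); m=cv2.inRange(hsv,lo,hi)
    m[:130]=0;m[300:]=0;m[:,:150]=0;m[:,360:]=0
    m=cv2.morphologyEx(m,cv2.MORPH_CLOSE,np.ones((7,7)))
    k=max(cv2.findContours(m,0,1)[0],key=cv2.contourArea)
    w=cast(c,k[:,0],z)*1000; t=R.inv().apply(w); 
    i=t[:,0]>np.percentile(t[:,0],99)-2
    return w,t
E
python3 - <<'E'
from h import *; from plant import *
c=read_camera('wrist');c['fish']=1;pickle.dump(c,open('w5.pkl','wb'))
s=read_camera('scene');pickle.dump(s,open('s5.pkl','wb'))
p,R=cur(read_state());print(p,yawtilt(R))
im=np.vstack([cv2.resize(c['frame'][100:260,106:406],(600,320)),cv2.resize(s['frame'][125:225,220:380],(600,280))])
cv2.imwrite('pics/w5.png',im[:,:,::-1])
E
```

```text
[ 465.13992154 -280.9877833    46.58964491] (np.float64(167.12078830355864), np.float64(-0.12339618626983445))
```

View pics/w5.png

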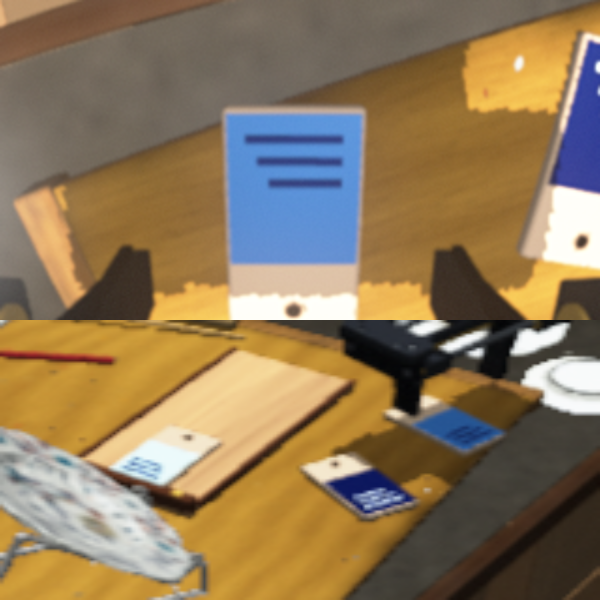

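The mid tile is centred and square between the fingers, with its glaze from row 113 to row 264 (centre column 294). The scene view shows the pale tile flat against the stop.

```bash
python3 - <<'E'
from h import *; from plant import *
c=pickle.load(open('w5.pkl','rb')); p,R=cur(read_state())
w=cast(c,np.array([(225,113),(364,113),(229,264),(361,264)])/2+[106,100],.008)*1000
print(p,w.round(1)); t=R.inv().apply(w-p); print(t.round(1))
# same method for held pale just before stop contact (w4): glaze edge in tool frame then TCP (603,-79.9,11.2)
c=pickle.load(open('w4.pkl','rb'));w=cast(c,np.array([(216,292),(550,292)])/4+[156,130],.016)*1000
print((tool(94).inv().apply(w-np.array([603,-79.9,11.2]))).round(1))
E
```

```text
[ 465.13992154 -280.9877833    46.58964491] [[ 415.3 -293.8    8. ]
 [ 426.  -247.2    8. ]
 [ 470.9 -307.1    8. ]
 [ 482.  -258.9    8. ]]
[[ 45.8 -23.5  38.5]
 [ 45.8  24.2  38.5]
 [-11.4 -24.1  38.6]
 [-11.4  25.3  38.6]]
[[ 24.8 -24.9  -4.8]
 [ 24.7  22.6  -4.8]]
```

Call:
step_arm:
  rows: [2,0,20,0,0,0,87,0.5,0,15,0,0,0,87,0,0,8,0,0,0,87,0,0,0,0,0,0,60,0,0,0,0,0,0,45,0,0,0,0,0,0,45,0,0,0,0,0,0,45,0,0,0,0,0,0,45]
  squeeze: 20

```text
clock: 12.05
position: [0.4618, -0.2803, 0.0024]
eef_rot: [0.0, 0.112, 0.994, -0.0]
force: [-0.2, -0.1, 0.7]
width: 0.0547
finger_force: 0.0
```

Call:
step_arm:
  rows: [0,0,0,0,0,0,45,0,0,0,0,0,0,45]

```text
clock: 12.25
position: [0.4617, -0.2801, 0.0023]
eef_rot: [0.0, 0.112, 0.994, -0.0]
force: [0.7, 0.2, 1.2]
width: 0.0498
finger_force: 20.0
```

```bash
python3 - <<'E'
from h import *; from plant import *
p,R=cur(read_state()); T=tool(94,7.4); print(yawtilt(T))
plan(p,R,[((462,-280,82),tool(167.2),3,45),((608.5,-160,82),T,10,45),((608.5,-160,32),T,3,45)])
E
```

```text
(np.float64(94.0), np.float64(7.400000000000004))
[0, 0, -26.5, 0, 0, 0, 45, 0, 0, -26.5, 0, 0, -0.1, 45, -0.5, 0, -26.5, 0, 0, 0, 45, -11.5, 15, 0, -0.5, 0.6, 7.3, 45, -9.5, 16.5, 0, -0.4, 0.7, 7.3, 45, -7.5, 17, 0, -0.5, 0.6, 7.3, 45, -5.5, 18.5, 0, -0.5, 0.7, 7.3, 45, -2.5, 18.5, 0.5, -0.5, 0.6, 7.3, 45]
[-0.5, 19, 0, -0.4, 0.6, 7.4, 45, 2, 19, 0.5, -0.5, 0.7, 7.3, 45, 4.5, 18.5, 1, -0.5, 0.6, 7.3, 45, 6.5, 17.5, 1, -0.5, 0.6, 7.3, 45, 9, 17, 1, -0.4, 0.7, 7.3, 45, -2, 0, 16.5, 0, 0, 0, 45, -2.5, 0, 16.5, 0, 0, 0, 45, -2, 0, 16.5, 0, 0, 0, 45]
end [ 608.6 -159.9   32.1]
```

Call:
step_arm:
  rows: [0,0,-26.5,0,0,0,45,0,0,-26.5,0,0,-0.1,45,-0.5,0,-26.5,0,0,0,45,-11.5,15,0,-0.5,0.6,7.3,45,-9.5,16.5,0,-0.4,0.7,7.3,45,-7.5,17,0,-0.5,0.6,7.3,45,-5.5,18.5,0,-0.5,0.7,7.3,45,-2.5,18.5,0.5,-0.5,0.6,7.3,45]

```text
clock: 13.05
position: [0.5354, -0.2197, 0.0812]
eef_rot: [-0.025, 0.419, 0.907, 0.024]
force: [0.3, -1.3, -1.2]
width: 0.0496
finger_force: 20.0
```

Call:
step_arm:
  rows: [-0.5,19,0,-0.4,0.6,7.4,45,2,19,0.5,-0.5,0.7,7.3,45,4.5,18.5,1,-0.5,0.6,7.3,45,6.5,17.5,1,-0.5,0.6,7.3,45,9,17,1,-0.4,0.7,7.3,45,-2,0,16.5,0,0,0,45,-2.5,0,16.5,0,0,0,45,-2,0,16.5,0,0,0,45]

```text
clock: 13.85
position: [0.6066, -0.161, 0.0292]
eef_rot: [-0.048, 0.68, 0.73, 0.043]
force: [0.3, 0.2, -1.3]
width: 0.0501
finger_force: 20.0
```

Call:
step_arm:
  rows: [0,0,0,0,0,0,45,0,0,0,0,0,0,45]

```text
clock: 14.05
position: [0.6073, -0.1604, 0.0307]
eef_rot: [-0.049, 0.681, 0.73, 0.043]
force: [1.3, -0.5, -0.7]
width: 0.0495
finger_force: 20.0
```

```bash
python3 - <<'E'
from h import *; from plant import *
c=read_camera('wrist');c['fish']=1;pickle.dump(c,open('w6.pkl','wb'))
p,R=cur(read_state());print(p,yawtilt(R))
cv2.imwrite('pics/w6.png',cv2.resize(c['frame'][80:230,156:356],(800,600),interpolation=cv2.INTER_CUBIC)[:,:,::-1])
E
```

```text
[ 608.23097316 -160.42047076   31.70464972] (np.float64(93.97052108806972), np.float64(7.432320147566289))
```

View pics/w6.png

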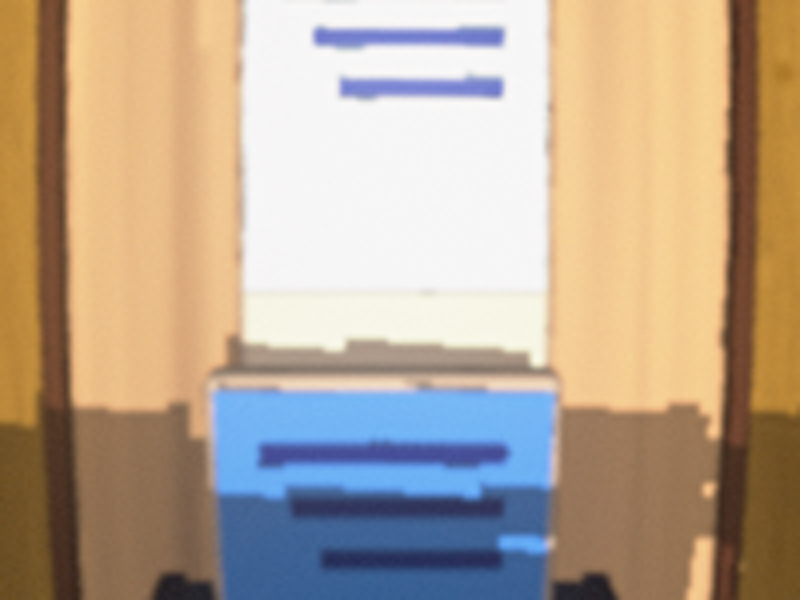

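The wrist view shows the pale tile's glaze boundary at row 292 (columns 243–548). The mid tile's leading bottom edge is at row 373 (columns 211–556).

```bash
python3 - <<'E'
from h import *; from plant import *
c=pickle.load(open('w6.pkl','rb')); p=cur(read_state())[0];print(p)
q=lambda pts,z:cast(c,np.array(pts)/4+[156,80],z)*1000
T=tool(94).inv()
f=lambda w:(T.apply(w-p)).round(1)
print('bound',f(q([(243,292),(548,292)],.016)));print('mid bot',f(q([(211,373),(556,373)],.0349)));print('mid top',f(q([(212,388),(556,388)],.0428)))
print('pale far',f(q([(245,50),(548,50)],.016)));print('floor',f(q([(69,292),(725,292)],.0105)))
E
```

```text
[ 608.23097316 -160.42047076   31.70464972]
bound [[ 51.  -24.1  15.7]
 [ 51.   23.9  15.7]]
mid bot [[ 40.6 -26.6  -3.2]
 [ 40.6  22.7  -3.2]]
mid top [[ 39.5 -25.3 -11.1]
 [ 39.5  21.6 -11.1]]
pale far [[ 89.3 -23.6  15.7]
 [ 89.4  23.8  15.7]]
floor [[ 51.2 -54.   21.2]
 [ 51.2  54.5  21.2]]
```

Call:
step_arm:
  rows: [2.5,1.5,4,0,0,0,45,1.5,0,4.5,0,0,0,45,1,0,4,0,0,0,45,0,0,0,0,0,0,45,0,0,0,0,0,0,45]

```text
clock: 14.6
position: [0.6095, -0.1531, 0.02]
eef_rot: [-0.048, 0.681, 0.73, 0.044]
force: [1.0, -0.1, -1.5]
width: 0.0497
finger_force: 20.0
```

```bash
python3 - <<'E'
from h import *; from plant import *
c=read_camera('wrist');c['fish']=1;pickle.dump(c,open('w7.pkl','wb'))
s=read_state();p,R=cur(s);print(p,yawtilt(R),s['force'].round(1))
g=c['frame'][:,:,:].astype(int)
# row profile along tile-middle columns
for u in (235,255,275): print(u,[(v,g[v,u].tolist()) for v in range(146,182,1)][::1] if u==255 else '')
E
```

```text
[ 609.58752358 -153.27781445   20.13869593] (np.float64(93.99196968294719), np.float64(7.4199513671863055)) [ 0.  -0.5 -1.3]
235 
255 [(146, [248, 247, 248]), (147, [248, 247, 248]), (148, [248, 247, 248]), (149, [249, 248, 248]), (150, [248, 247, 248]), (151, [248, 247, 247]), (152, [248, 247, 248]), (153, [248, 247, 248]), (154, [248, 247, 248]), (155, [248, 247, 248]), (156, [248, 247, 247]), (157, [248, 247, 248]), (158, [248, 247, 248]), (159, [248, 247, 248]), (160, [248, 247, 248]), (161, [248, 247, 248]), (162, [248, 247, 248]), (163, [248, 247, 248]), (164, [245, 244, 245]), (165, [239, 238, 234]), (166, [241, 239, 227]), (167, [247, 245, 230]), (168, [247, 244, 228]), (169, [230, 224, 197]), (170, [187, 170, 155]), (171, [149, 134, 124]), (172, [141, 126, 117]), (173, [172, 151, 137]), (174, [216, 188, 166]), (175, [238, 217, 190]), (176, [239, 219, 201]), (177, [207, 199, 219]), (178, [146, 181, 236]), (179, [122, 185, 246]), (180, [121, 187, 247]), (181, [121, 187, 247])]
275
```

```bash
python3 - <<'E'
from h import *
c=pickle.load(open('w7.pkl','rb')); p=np.array([609.5,-153.2,20.1])
T=tool(94).inv()
for n,v,z in(('bound',165,.016),('bot',172.8,.0236),('top',177,.0315)): print(n,T.apply(cast(c,[(255,v)],z)*1000-p).round(1))
E
```

```text
bound [[44.4  0.7  4.1]]
bot [[40.7  0.7 -3.5]]
top [[ 39.4   0.6 -11.4]]
```

Call:
step_arm:
  rows: [-0.3,0,2,0,0,0,45,-0.2,0,1.5,0,0,0,45,0,0,0,0,0,0,45]

```text
clock: 14.95
position: [0.6096, -0.1534, 0.0165]
eef_rot: [-0.048, 0.681, 0.73, 0.044]
force: [0.3, -0.7, -1.6]
width: 0.0496
finger_force: 20.0
```

Call:
step_arm:
  rows: [0,0,0.5,0,0,0,45,0,0,0,0,0,0,45]

```text
clock: 15.15
position: [0.6096, -0.1534, 0.0164]
eef_rot: [-0.047, 0.681, 0.73, 0.044]
force: [-0.9, -0.6, 1.6]
width: 0.0496
finger_force: 20.0
```

Call:
step_arm:
  rows: [-0.1,0,0.5,0,0,0,45,0,0,0,0,0,0,45]

```text
clock: 15.35
position: [0.6096, -0.1534, 0.0163]
eef_rot: [-0.047, 0.681, 0.73, 0.044]
force: [-1.4, 0.5, 6.1]
width: 0.0495
finger_force: 20.0
```

Call:
step_arm:
  rows: [0,0,-0.5,0,0,0,46,0,0,0,0,0,0,52,0,0,0,0,0,0,62,0,0,0,0,0,0,70,0,0,0,0,0,0,70,0,0,-10,0,0,0,70,0,0,-30,0,0,0,70,0,0,-30,0,0,0,70]

```text
clock: 16.15
position: [0.6098, -0.1622, 0.0862]
eef_rot: [-0.048, 0.681, 0.73, 0.044]
force: [-0.4, -1.3, -0.2]
width: 0.0697
finger_force: 0.0
```

```bash
python3 - <<'E'
from h import *; from plant import *
c=read_camera('wrist');c['fish']=1;pickle.dump(c,open('w8.pkl','wb'))
s=read_camera('side');pickle.dump(s,open('s8.pkl','wb'))
p,R=cur(read_state());print(p,yawtilt(R))
im=np.vstack([cv2.resize(c['frame'][90:240,156:356],(640,330)),cv2.resize(s['frame'][190:300,140:300],(640,270),interpolation=cv2.INTER_CUBIC)])
cv2.imwrite('pics/w8.png',im[:,:,::-1])
# pick dark: centre (464.5,-155) yaw -22.5
plan(p,R,[((540,-165,120),tool(125),4,87),((464.5,-155,90),tool(157.5),4,87),((464.5,-155,45),tool(157.5),2,87)])
E
```

```text
[ 613.65833564 -163.83551216   90.9748037 ] (np.float64(93.98402001666551), np.float64(7.211545045623507))
[2, -18.5, -7, 0.6, -1.7, -7.8, 87, 4, -18, -7.5, 0.6, -1.8, -7.7, 87, 6.5, -17, -7, 0.6, -1.7, -7.8, 87, 8.5, -16.5, -7, 0.6, -1.7, -7.7, 87, 13, -14, 7.5, 0, 0, -8.1, 87, 14.5, -12, 7.5, 0, 0, -8.2, 87, 16.5, -10, 7.5, 0, 0, -8.1, 87, 17.5, -7.5, 7.5, 0, 0, -8.1, 87]
[0, 0, 22.5, 0, 0, 0, 87, 0, 0, 22.5, 0, 0, 0, 87]
end [ 464.4 -154.7   45. ]
```

View pics/w8.png

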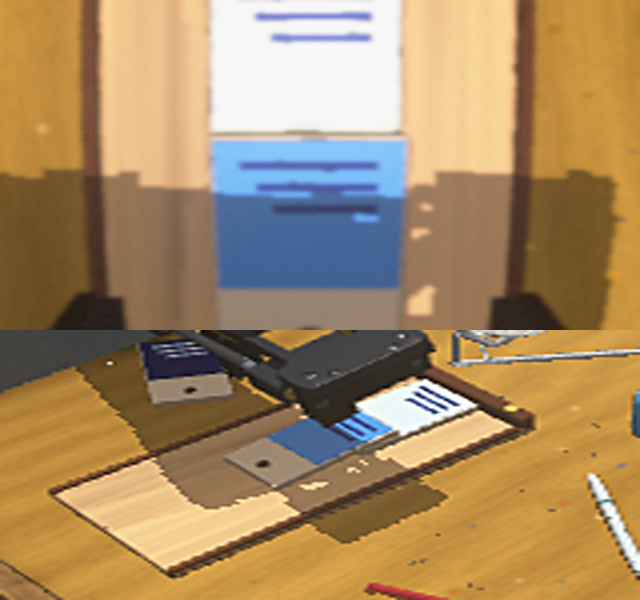

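The mid tile lies straight over the pale tile's bare end: its leading edge is at row 133 and the pale tile's strokes are at rows 16 and 37. No bare strip shows, so I'll measure the leading edge against the strokes.

```bash
python3 - <<'E'
from h import *; from plant import *
T=tool(94).inv()
for n,u in(('w6',262),('w8',262)):
    c=pickle.load(open(n+'.pkl','rb')); g=c['frame'].astype(int)
    print(n,[(v,*g[v,u-4:u+5].mean(0).astype(int)) for v in ([*range(84,106),*range(150,156)] if n=='w6' else [*range(90,114),*range(145,158)])])
    o=c['pose'][:3,3]*1000
    print({v:T.apply(cast(c,[(u,v)],.016)*1000-[600,-50,0])[0,0].round(1) for v in range(84,160,2)})
# pose consistency
for n in('w6','w8'):
    c=pickle.load(open(n+'.pkl','rb'));print((c['pose'][:3,3]*1000).round(1))
E
```

```text
w6 [(84, np.int64(247), np.int64(246), np.int64(246)), (85, np.int64(247), np.int64(246), np.int64(246)), (86, np.int64(235), np.int64(234), np.int64(240)), (87, np.int64(176), np.int64(180), np.int64(223)), (88, np.int64(124), np.int64(134), np.int64(209)), (89, np.int64(115), np.int64(127), np.int64(207)), (90, np.int64(142), np.int64(151), np.int64(216)), (91, np.int64(208), np.int64(210), np.int64(232)), (92, np.int64(245), np.int64(243), np.int64(244)), (93, np.int64(248), np.int64(247), np.int64(247)), (94, np.int64(247), np.int64(246), np.int64(246)), (95, np.int64(247), np.int64(246), np.int64(246)), (96, np.int64(247), np.int64(246), np.int64(247)), (97, np.int64(248), np.int64(247), np.int64(247)), (98, np.int64(245), np.int64(244), np.int64(245)), (99, np.int64(214), np.int64(216), np.int64(234)), (100, np.int64(152), np.int64(159), np.int64(219)), (101, np.int64(124), np.int64(136), np.int64(213)), (102, np.int64(125), np.int64(136), np.int64(212)), (103, np.int64(153), np.int64(159), np.int64(214)), (104, np.int64(216), np.int64(216), np.int64(228)), (105, np.int64(245),
[... 3413 characters left out ...]
4(-25.1), 106: np.float64(-26.7), 108: np.float64(-28.3), 110: np.float64(-30.0), 112: np.float64(-31.6), 114: np.float64(-33.3), 116: np.float64(-34.9), 118: np.float64(-36.5), 120: np.float64(-38.2), 122: np.float64(-39.8), 124: np.float64(-41.4), 126: np.float64(-43.1), 128: np.float64(-44.7), 130: np.float64(-46.3), 132: np.float64(-47.9), 134: np.float64(-49.6), 136: np.float64(-51.2), 138: np.float64(-52.8), 140: np.float64(-54.5), 142: np.float64(-56.1), 144: np.float64(-57.7), 146: np.float64(-59.3), 148: np.float64(-61.0), 150: np.float64(-62.6), 152: np.float64(-64.2), 154: np.float64(-65.9), 156: np.float64(-67.5), 158: np.float64(-69.1)}
[602.6 -98.8 202.3]
[ 604.8 -100.5  257.9]
```

Clearance measured against the strokes: about 2.5 mm of bare clay shows before the mid tile's edge, so the glaze isn't covered. Next is the dark tile.

Call:
step_arm:
  rows: [2,-18.5,-7,0.6,-1.7,-7.8,87,4,-18,-7.5,0.6,-1.8,-7.7,87,6.5,-17,-7,0.6,-1.7,-7.8,87,8.5,-16.5,-7,0.6,-1.9,-7.7,87,13,-14,7.5,0,0,-8.1,87,14,-12,7.5,0,0,-8.2,87,15,-10,7.5,0,0,-8.1,87,16,-7.5,7.5,0,0,-8.1,87]

```text
clock: 17.05
position: [0.463, -0.1554, 0.0855]
eef_rot: [-0.003, 0.192, 0.981, -0.001]
force: [0.7, 0.2, 0.1]
width: 0.0871
finger_force: 0.0
```

Call:
step_arm:
  rows: [0,0,20,0,0,0,87,0,0,20,0,0,0,87,0,0,0,0,0,0,87,0,0,0,0,0,0,87,0,0,0,0,0,0,87]

```text
clock: 17.55
position: [0.4645, -0.1557, 0.0467]
eef_rot: [-0.003, 0.194, 0.981, -0.001]
force: [-0.1, -0.3, 0.5]
width: 0.0871
finger_force: 0.0
```

```bash
python3 - <<'E'
from h import *; from plant import *
c=read_camera('wrist');c['fish']=1;pickle.dump(c,open('w9.pkl','wb'))
p,R=cur(read_state());print(p,yawtilt(R))
hsv=cv2.cvtColor(c['frame'],cv2.COLOR_RGB2HSV); m=cv2.inRange(hsv,(108,90,20),(135,255,255))
m[:130]=0;m[:,:180]=0;m[:,340:]=0;m[250:]=0
m=cv2.morphologyEx(m,cv2.MORPH_CLOSE,np.ones((9,9)))
k=max(cv2.findContours(m,0,1)[0],key=cv2.contourArea);print(cv2.boundingRect(k),cv2.contourArea(k))
b=cv2.boxPoints(cv2.minAreaRect(k));w=cast(c,b,.008)*1000;print(b.round(1).tolist(),R.inv().apply(w-p).round(1)[:,:2].tolist())
E
```

```text
[ 464.53473602 -155.72535983   46.68791427] (np.float64(157.56990665216028), np.float64(0.2748750658435942))
(222, 159, 65, 70) 3829.5
[[222.0, 159.0], [286.0, 159.0], [286.0, 228.0], [222.0, 228.0]] [[42.7, -21.7], [42.7, 22.6], [-9.6, 24.4], [-9.6, -23.4]]
```

Call:
step_arm:
  rows: [1.5,0,20,0,0,0,87,0,0,16,0,0,0,87,0,0,8,0,0,0,87,0,0,0,0,0,0,60,0,0,0,0,0,0,45,0,0,0,0,0,0,45,0,0,0,0,0,0,45,0,0,0,0,0,0,45]
  squeeze: 20

```text
clock: 18.4
position: [0.462, -0.1551, 0.002]
eef_rot: [-0.003, 0.195, 0.981, -0.001]
force: [0.0, -0.4, 0.3]
width: 0.0551
finger_force: 0.0
```

Call:
step_arm:
  rows: [0,0,0,0,0,0,45,0,0,0,0,0,0,45]

```text
clock: 18.6
position: [0.462, -0.1549, 0.0019]
eef_rot: [-0.003, 0.195, 0.981, -0.001]
force: [-1.0, 1.6, 1.9]
width: 0.0498
finger_force: 20.0
```

```bash
python3 - <<'E'
from h import *; from plant import *
p,R=cur(read_state()); T=tool(94,7.4); print(p,yawtilt(R))
# mid TCP at placing (609.6,-153.4,16.3); pitch along tray
L=np.radians(7.35); d=63.3   # estimate: see below
u=np.array([.068,-.998,0])
# mid top bare corner from its glaze bottom edge: 90cos+8sin ; overlap 27.5 on the bare top
print('mid bare-top corner z',8*np.cos(L))
g=np.array([609.6,-153.4,16.3])+u*62.5; print('goal',g)
h=g-u*6+[0,0,0]; h=g+u*6; h[2]=32
plan(p,R,[(p*[1,1,0]+[0,0,90],R,3,45),((h[0],h[1],90),T,10,45),(h,T,3,45)])
E
```

```text
[ 462.03812828 -154.93983108    1.87869752] (np.float64(157.55723284081827), np.float64(0.36519276493004876))
mid bare-top corner z 7.934265441036621
goal [ 613.85  -215.775   16.3  ]
[0, 0, -29.5, 0, 0, 0, 45, 0.5, 0, -29, 0, 0, 0, 45, 0, 0, -29.5, 0, 0, 0, 45, -16.5, -0.5, 0, -0.4, 0.6, 6.3, 45, -16.5, 1.5, -0.5, -0.5, 0.7, 6.4, 45, -16.5, 3.5, -0.5, -0.4, 0.6, 6.3, 45, -16, 5, -0.5, -0.5, 0.7, 6.4, 45, -15, 6.5, -0.5, -0.4, 0.6, 6.3, 45]
[-14, 8.5, -1, -0.5, 0.6, 6.4, 45, -13.5, 10, -1, -0.4, 0.7, 6.3, 45, -12, 11.5, -1, -0.4, 0.6, 6.4, 45, -11, 12.5, -1, -0.5, 0.6, 6.3, 45, -9, 14, -1, -0.4, 0.7, 6.3, 45, -2.5, 0, 19, 0, 0, 0, 45, -2.5, 0, 19.5, 0, 0, 0, 45, -2.5, 0, 19, 0, 0, 0, 45]
end [ 614.4 -221.7   32. ]
```

Call:
step_arm:
  rows: [0,0,-29.5,0,0,0,45,0.5,0,-29,0,0,0,45,0,0,-29.5,0,0,0,45,-16.5,-0.5,0,-0.4,0.6,6.3,45,-16.5,1.5,-0.5,-0.5,0.7,6.4,45,-16.5,3.5,-0.5,-0.4,0.6,6.3,45,-16,5,-0.5,-0.5,0.7,6.4,45,-15,6.5,-0.5,-0.4,0.6,6.3,45]

```text
clock: 19.4
position: [0.5383, -0.1888, 0.0889]
eef_rot: [-0.027, 0.457, 0.889, 0.023]
force: [-0.2, 0.0, -0.3]
width: 0.0494
finger_force: 20.0
```

Call:
step_arm:
  rows: [-14,8.5,-1,-0.5,0.6,6.4,45,-13.5,10,-1,-0.4,0.7,6.3,45,-12,11.5,-1,-0.4,0.6,6.4,45,-11,12.5,-1,-0.5,0.6,6.3,45,-9,14,-1,-0.4,0.7,6.3,45,-2.5,0,19,0,0,0,45,-2.5,0,19.5,0,0,0,45,-2.5,0,19,0,0,0,45]

```text
clock: 20.2
position: [0.6139, -0.2217, 0.0303]
eef_rot: [-0.048, 0.68, 0.73, 0.044]
force: [-0.5, 0.4, -0.9]
width: 0.0492
finger_force: 20.0
```

Call:
step_arm:
  rows: [0,0,0,0,0,0,45,0,0,0,0,0,0,45,0,0,0,0,0,0,45]

```text
clock: 20.5
position: [0.615, -0.2219, 0.0329]
eef_rot: [-0.047, 0.68, 0.73, 0.044]
force: [0.3, -0.2, -1.1]
width: 0.0496
finger_force: 20.0
```

```bash
python3 - <<'E'
from h import *; from plant import *
c=read_camera('wrist');c['fish']=1;pickle.dump(c,open('w10.pkl','wb'))
p,R=cur(read_state());print(p,yawtilt(R))
g=c['frame'].astype(int)
print([(v,*g[v,248:258].mean(0).astype(int).tolist()) for v in range(145,185)])
for v in(155,160,165,190): 
    print(v,[ (u,*g[v,u].tolist()) for u in list(range(204,222,2))+list(range(284,304,2))])
E
```

```text
[ 615.12516783 -222.01601974   33.05564319] (np.float64(94.053242491832), np.float64(7.368047450091084))
[(145, 141, 217, 252), (146, 141, 217, 252), (147, 141, 217, 252), (148, 140, 216, 252), (149, 138, 215, 252), (150, 138, 215, 252), (151, 156, 218, 252), (152, 212, 229, 249), (153, 247, 242, 241), (154, 253, 247, 236), (155, 252, 248, 236), (156, 252, 248, 235), (157, 252, 248, 235), (158, 252, 248, 235), (159, 252, 247, 234), (160, 252, 247, 234), (161, 252, 247, 233), (162, 252, 247, 233), (163, 252, 247, 233), (164, 252, 247, 233), (165, 252, 246, 231), (166, 245, 235, 214), (167, 217, 198, 177), (168, 185, 164, 150), (169, 174, 154, 142), (170, 175, 154, 142), (171, 175, 154, 141), (172, 164, 144, 133), (173, 146, 129, 121), (174, 146, 128, 120), (175, 185, 161, 145), (176, 225, 197, 174), (177, 236, 215, 189), (178, 237, 217, 194), (179, 207, 181, 173), (180, 129, 119, 148), (181, 78, 80, 138), (182, 73, 77, 138), (183, 75, 78, 138), (184, 75, 79, 137)]
155 [(204, 247, 212, 158), (206, 245, 208, 156), (208, 244, 206, 156), (210, 240, 199, 154), (212, 232, 211, 183), (214, 2
[... 846 characters left out ...]
52, 245, 228), (216, 253, 247, 232), (218, 253, 247, 231), (220, 253, 247, 231), (284, 252, 247, 232), (286, 252, 248, 233), (288, 245, 229, 206), (290, 240, 201, 156), (292, 251, 221, 165), (294, 250, 221, 165), (296, 251, 221, 164), (298, 251, 222, 165), (300, 251, 223, 164), (302, 252, 224, 166)]
190 [(204, 160, 126, 94), (206, 160, 124, 94), (208, 196, 165, 138), (210, 179, 157, 152), (212, 76, 73, 127), (214, 75, 73, 130), (216, 76, 74, 132), (218, 75, 73, 131), (220, 73, 73, 131), (284, 75, 72, 132), (286, 74, 74, 132), (288, 75, 75, 132), (290, 75, 73, 131), (292, 74, 71, 130), (294, 149, 131, 149), (296, 209, 178, 153), (298, 168, 130, 96), (300, 172, 135, 101), (302, 173, 134, 101)]
```

```bash
python3 - <<'E'
from h import *
c=pickle.load(open('w10.pkl','rb')); p=np.array([615.1,-222,33.]);T=tool(94).inv()
for n,u,v,z in(('bound',253,152,.0198),('bot',253,174.5,.0369),('top',253,179.5,.0448),('midL',211.7,160,.018),('midR',289,160,.018),('dL',207,190,.043),('dR',296.5,190,.043)): print(n,T.apply(cast(c,[(u,v)],z)*1000-p).round(1))
E
```

```text
bound [[51.6 -0.5 13.2]]
bot [[39.8 -0.5 -3.9]]
top [[ 38.1  -0.6 -11.8]]
midL [[ 46.6 -26.6  15. ]]
midR [[46.6 22.3 15. ]]
dL [[ 32.  -26.1 -10. ]]
dR [[ 32.   23.7 -10. ]]
```

Call:
step_arm:
  rows: [2.5,-1,4.5,0,0,0,45,2,0,4.5,0,0,0,45,1,0,4,0,0,0,45,0,0,0,0,0,0,45,0,0,0,0,0,0,45]

```text
clock: 21.05
position: [0.6126, -0.2146, 0.0193]
eef_rot: [-0.048, 0.68, 0.73, 0.044]
force: [0.6, 0.1, -0.4]
width: 0.0495
finger_force: 20.0
```

```bash
python3 - <<'E'
from h import *; from plant import *
c=read_camera('wrist');c['fish']=1;pickle.dump(c,open('w11.pkl','wb'))
s=read_state();p,R=cur(s);print(p,yawtilt(R),s['force'].round(1))
g=c['frame'].astype(int);T=tool(94).inv()
print([(v,*g[v,248:258].mean(0).astype(int).tolist()) for v in range(158,184)])
for v in range(160,182): print(v,[T.apply(cast(c,[(253,v)],z)*1000-p)[0,0].round(1) for z in(.0198,(p[2]+3.9)/1000)],end=' ')
E
```

```text
[ 612.7460776  -214.68771553   19.4581384 ] (np.float64(94.04125722231721), np.float64(7.425162275616679)) [ 0.5 -1.  -1.3]
[(158, 132, 208, 252), (159, 132, 208, 252), (160, 131, 206, 252), (161, 131, 206, 252), (162, 131, 206, 252), (163, 129, 206, 252), (164, 128, 205, 252), (165, 133, 204, 252), (166, 180, 217, 249), (167, 239, 235, 241), (168, 253, 245, 234), (169, 252, 247, 233), (170, 252, 247, 232), (171, 250, 242, 225), (172, 227, 211, 188), (173, 162, 145, 138), (174, 138, 123, 121), (175, 179, 156, 145), (176, 228, 200, 179), (177, 242, 223, 198), (178, 236, 214, 191), (179, 187, 164, 162), (180, 112, 105, 141), (181, 73, 79, 139), (182, 71, 77, 140), (183, 72, 78, 140)]
160 [np.float64(47.9), np.float64(48.2)] 161 [np.float64(47.3), np.float64(47.6)] 162 [np.float64(46.7), np.float64(47.0)] 163 [np.float64(46.1), np.float64(46.4)] 164 [np.float64(45.5), np.float64(45.9)] 165 [np.float64(45.0), np.float64(45.3)] 166 [np.float64(44.4), np.float64(44.7)] 167 [np.float64(43.8), np.float64(44.2)] 168 [np.float64(43.2), np.float64(43.6)] 169 [np.float64(42.6), np.float64(43.0)] 170 [np.float64(42.0), np.float64(42.5)] 171 [np.float64(41.5), np.float64(41.9)] 172 [np.float64(40.9), np.float64(41.3)] 173 [np.float64(40.3), np.float64(40.7)] 174 [np.float64(39.7), np.float64(40.2)] 175 [np.float64(39.1), np.float64(39.6)] 176 [np.float64(38.5), np.float64(39.0)] 177 [np.float64(37.9), np.float64(38.4)] 178 [np.float64(37.4), np.float64(37.9)] 179 [np.float64(36.8), np.float64(37.3)] 180 [np.float64(36.2), np.float64(36.7)] 181 [np.float64(35.6), np.float64(36.1)]
```

Call:
step_arm:
  rows: [0.3,0,1.5,0,0,0,45,0,0,1,0,0,0,45,0,0,0,0,0,0,45]

```text
clock: 21.4
position: [0.6125, -0.214, 0.0169]
eef_rot: [-0.048, 0.68, 0.73, 0.044]
force: [0.4, 0.1, -1.3]
width: 0.0499
finger_force: 20.0
```

Call:
step_arm:
  rows: [0,0,0.5,0,0,0,45,0,0,0,0,0,0,45]

```text
clock: 21.6
position: [0.6127, -0.214, 0.0165]
eef_rot: [-0.048, 0.68, 0.73, 0.044]
force: [0.1, 0.0, -1.0]
width: 0.05
finger_force: 20.0
```

Call:
step_arm:
  rows: [-0.1,0,0.5,0,0,0,45,0,0,0,0,0,0,45]

```text
clock: 21.8
position: [0.6127, -0.214, 0.0162]
eef_rot: [-0.048, 0.68, 0.73, 0.044]
force: [-1.3, 0.3, 0.2]
width: 0.0499
finger_force: 20.0
```

Call:
step_arm:
  rows: [0,0,0.5,0,0,0,45,0,0,0,0,0,0,45]

```text
clock: 22.0
position: [0.6127, -0.214, 0.0161]
eef_rot: [-0.048, 0.68, 0.73, 0.044]
force: [-1.3, 0.0, 3.7]
width: 0.0495
finger_force: 20.0
```

Contact. Now I release and retreat.

Call:
step_arm:
  rows: [0,0,0,0,0,0,46,0,0,0,0,0,0,52,0,0,0,0,0,0,62,0,0,0,0,0,0,70,0,0,0,0,0,0,70,0,0,-10,0,0,0,70,0,0,-30,0,0,0,70,0,0,-30,0,0,0,70]

```text
clock: 22.8
position: [0.6129, -0.2228, 0.0857]
eef_rot: [-0.048, 0.68, 0.73, 0.044]
force: [0.5, 1.0, 0.3]
width: 0.0697
finger_force: 0.0
```

Call:
step_arm:
  rows: [0,0,-30,0,0,0,70,-30,0,-30,0,0,0,70,-30,0,-10,0,0,0,70,0,0,0,0,0,0,70,0,0,0,0,0,0,70]

```text
clock: 23.3
position: [0.6181, -0.2924, 0.1471]
eef_rot: [-0.047, 0.681, 0.729, 0.044]
force: [-0.2, 2.1, -0.1]
width: 0.0702
finger_force: 0.0
```

```bash
python3 - <<'E'
from h import *; from plant import *
c=read_camera('wrist');c['fish']=1;pickle.dump(c,open('w12.pkl','wb'))
s=read_camera('side')
print(cur(read_state())[0])
im=np.hstack([cv2.resize(c['frame'][40:280,176:336],(380,570),interpolation=cv2.INTER_CUBIC),cv2.resize(s['frame'][195:295,150:275],(420,570),interpolation=cv2.INTER_CUBIC)])
cv2.imwrite('pics/w12.png',im[:,:,::-1])
E
```

```text
[ 618.29360329 -289.72518883  146.4687697 ]
```

View pics/w12.png

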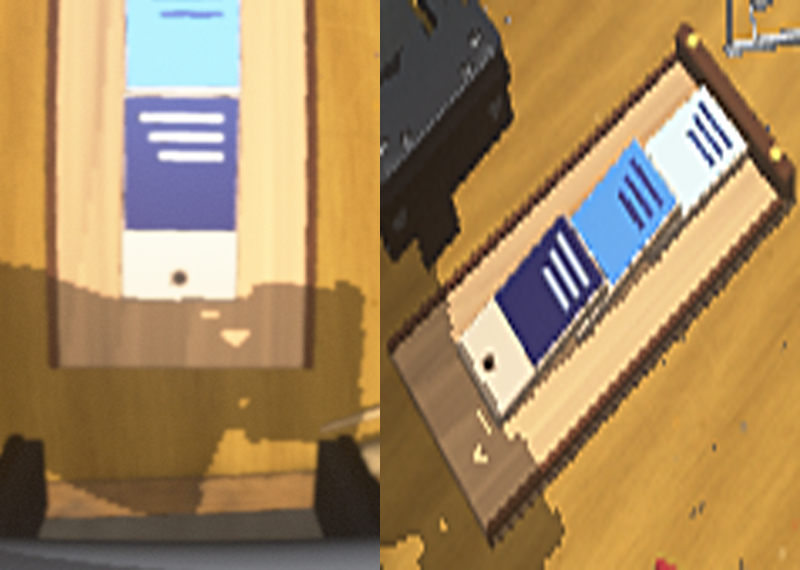

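The row lies straight along the tray in the right order. A thin strip of bare clay shows at the mid/dark joint (left view, row 92), and the pale tile is at the stop (right view, about (745,130)).

```bash
python3 -c "
from plant import *
print(job_done())"
```

```text
the job is handed in; nothing more can be done
None
```

I laid the three tiles glaze up in order (pale flat against the stop, then mid blue, then darkest), with each overlap covering the bare end but not the glaze; the job is handed in at about 23 s of the 69 s allowed, and the jar, bottle, lid and dish were left alone.

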